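# Squeeze the air out of the snack pot

### The arm

A 6-joint arm with a two-finger parallel gripper is mounted at the origin on the work surface. World frame = base frame: x ahead of the robot, y to its left, z up, the work surface at z = 0. Lengths are in m, angles in rad, forces in N, time in s.
With the tool pointing down it reaches from about 0.35 to 0.975 m from the base axis. Payload 4.9 kg.
Tool frame: the origin (TCP) lies between the finger pads; the fingertips stand 17 mm ahead of it and the grasp point (between the pads) lies 2 mm behind it (manip.nose_length is the distance from the TCP to the fingertips, in m); z points along the fingers, y is the line along which they close (so a half turn about z gives the same grasp; the last joint's range is limited). The gripper opens to 85 mm and grips with 20 to 120 N. Pads are 22 mm wide; open, the fingers measure 114 mm over their backs; the gripper's body (76 mm by 85 mm) begins 54 mm behind the grasp point. The pads swing forward as they close: fully open they stand 13 mm farther back than shut.
Start: joints at [1.206, 0.053, 1.613, -0, 1.476, -0.119], TCP at [0.152, 0.606, 0.248] pointing down, gripper open.
Joint ranges: [-3.01, 3.01], [-1.01, 2.22], [0.06, 2.58], [-1.02, 4.17], [0.09, 2.62], [-3.14, 3.14]. Speed limits (rad/s): [2.57, 2.57, 3.14, 3.14, 3.14, 3.14].

### API

Orientations are given as a unit quaternion [w, x, y, z].
In Python, from plant import manip gives the robot as it stands. The module is installed in compiled form; this text tells all that it offers.
- The arm moves only by the tool apply_moves, never from a script. Its argument "moves" is a list of rows, each a list of 3 entries, a list of its own where there are three numbers: the turn, a rotation vector about the tool's x, y, z in rad, then the shift along the tool's x, y, z in cm, then the closure, from -1 (fully open) to 1 (shut), so that 0 is half open. A call has 1 to 20 rows; each row is the pose to reach, as a shift and turn from the pose commanded when the call began, along the tool's axes at that moment; what a row does not reach only later rows make up. A row lasts 1/10 s, in which the tool goes at most 50 mm and 8.59 degrees, less where a joint would pass 70% of its speed; a pose out of reach is approached as far as the arm can. A call with a gripper value outside its range is refused whole. The fingers move at their own pace and stop on an object; the grip force is fixed at half the most. Time passes only in rows, so rows that repeat a pose let the fingers close. It gives the time, the measured TCP pose, the force, the opening and the grip force at its end, in the units of the state.
- manip.state(): the state, without advancing time (a new reading comes with each control period).
- manip.grab_frame(name): name is "scene" or "top" or "wrist"; returns a dict with "image" (420x560x3 uint8, red, green, blue), "K" (3x3 intrinsics, pixels), "rvec" (rotation vector, rad) and "tvec" (3), from world to camera coordinates, as OpenCV has them. Camera axes: x right, y down, z forward; pixel columns grow to the right and rows downward; lengths in m; the calibration is good to about 2 mm. A picture is of the moment at which its call begins. There is no depth.
- manip.job_done(): hands the job in; it is judged then, once.
Trained networks look in a picture, given as the dict that the camera call returned (one of the last four; its "shot" number tells which), for a name from the list of things; names that differ only in an ending like _2 or _b are one class to them, and where a whole thing is asked for, a point or a joint stands for the part that bears it (a point fixed in the world has none). Each returns a list of dicts, best first, with "score" (0 to 1); they miss things now and then, are a little off and sometimes report something else, mostly with a low value. They report only what shows in the picture. A call takes as long as a camera call. They do not tell look-alikes from the thing itself.
- manip.look_for(picture, label): "location" ([x, y, z] in m, in the coordinates of the camera as it stood for that picture, good to about 4 mm: the middle of the surface that is visible of it).
- manip.silhouettes(picture, label): "pixels" (420x560 bool, what is visible of it).
- manip.spot_point(picture, label): "location" ([x, y, z] in m, in the coordinates of the camera as it stood for that picture, good to about 4 mm: a listed point, or the origin of a listed thing).
The state is a dict: "time": time; "joint_pos": joint angles; "joint_vel": joint speeds; "joint_efforts": joint torques, N m; "tool_pos": TCP position; "tool_rot": TCP orientation; "contact_force": force on the tool from outside, world axes, zero at the start; "ft_torque": the same for the moment, N m; "gripper_width": opening from 0.0 (shut) to 1.0 (fully open); "grasp_force": force on a finger pad.
Only numpy, scipy, OpenCV 4.12 (cv2) and the standard library are available. Lean on these libraries where they do the work, as an engineer would, in place of code of your own. Each camera call takes 0.05 s, during which the arm holds its last target. There are 200 camera calls.

### The job

Squeeze the stale air out of the open snack pot: take the flat-footed wooden tamper, set its foot squarely on the sprung metal plate inside the pot and press straight down until the plate bottoms out level, and hold it down for about a second. Then lift the tamper out, so that the plate comes back up, and stand it upright on the drawer's matting beside the pot or anywhere else that is free. Leave the round-headed masher standing where it is.

Things in the scene. Friction and masses are not known exactly. Their poses are not given: they have to be found in the camera images.
- tamper_mid (a point): The tamper: plain pale wood, 110 mm tall, about 0.1 kg, standing on the matting (level, its top 12 mm above the work surface). Flat round foot 50 mm across, 14 mm thick; above it a straight round handle 28 mm across. The point is on its axis, half-way up (55 mm above the foot's underside); z points up the handle. Grip the handle at this point or up to 30 mm higher, at any yaw.
- plate: The sprung metal plate, a disc 68 mm across, in the open white pot. Origin: centre of its flat top; z up. It rocks on its springs (0.8 N m per rad, up to 0.2 rad) if pushed off-centre. The pot is fixed on the matting, 84 mm across, 55 mm tall, mouth 72 mm across, its rim 10 mm above the plate at rest. The other white pot, alike but with its cap on, is not part of the job.
- follower (a joint): How far the sprung plate has been pushed down, in m: 0 at rest (up), 0.018 bottomed out on a hard stop. Needs 2.4 N to start moving and about 10 N at the bottom; it springs back up when let go.
- masher_mid (a point): A bystander: the masher, in the same wood and 106 mm tall, with an egg-shaped head 47 mm across at its foot, a thin neck and a small knob on top. Stands on the matting. The point is on its axis, 53 mm above its underside.
Things that resemble listed ones, but are neither listed nor needed, are in the scene too. Leave any green look-alike of the part that bears tamper_mid alone.

How it is judged:
On the way:
1. the tamper, upright and flat on the middle of the plate, holds the plate bottomed out and level (value of joint follower above 0.0155 m and angle between each of plate, tamper_mid's own z axis and vertical below 0.17 rad and horizontal distance between tamper_mid and plate below 0.018 m and z of tamper_mid in the frame of plate between 0.05 and 0.06 m), for 0.6 s.
At the end, for the whole second after the job is handed in: The plate is back up (within 3 mm of rest), the tamper stands upright (within 0.1 rad) on its foot on the drawer's matting, outside the pot, and the masher still stands within 30 mm of where it was (value of joint follower below 0.003 m and angle between tamper_mid's own z axis and vertical below 0.1 rad and height (world z) of tamper_mid between 0.063 and 0.0715 m and horizontal distance between tamper_mid and plate above 0.06 m and angle between masher_mid's own z axis and vertical below 0.17 rad and distance of masher_mid from where it was at the start of the episode below 0.03 m); the robot touches nothing.
It fails at once if the masher is knocked over or moved by more than 30 mm (distance of masher_mid from where it was at the start of the episode above 0.03 m or angle between masher_mid's own z axis and vertical above 0.5 rad).
It also fails if it takes over 51 s, if anything falls off the work surface, if the arm or the gripper's body presses on something with over 40 N, if the wrist force passes 120 N, or if a joint passes its speed limit or range.

## Working session

There is one attempt and no reset: what is moved stays moved. The work goes in short steps, Python scripts to look and compute and a tool call to move; the robot and the scene stay as the last step left them, time stands still between calls to the robot, and variables do not carry over. Pictures are saved under pics/ and viewed, at most 10 in all, crops included, and the job is handed in when it is done.

Besides the shell and the picture viewer there is one more tool, called after ">>>" by a JSON object that holds its "method" and its "body". apply_moves: Moves the arm, as the interface text tells. Its arguments: {"type":"object","properties":{"moves":{"type":"array"}},"required":["moves"]}

```bash
mkdir -p pics; cat > h.py <<'E'
import numpy as np, cv2
from plant import manip
from scipy.spatial.transform import Rotation as R
def w(p,x):
    return cv2.Rodrigues(np.array(p["rvec"],float))[0].T@(np.array(x,float)-np.array(p["tvec"],float).ravel())
def save(p,n): cv2.imwrite(f"pics/{n}.png",p["image"][:,:,::-1])
def px(p,X): return cv2.projectPoints(np.array([X],float),np.array(p["rvec"],float),np.array(p["tvec"],float),np.array(p["K"]),None)[0].ravel().round()
E
python3 - <<'E'
from h import *
s=manip.state();print(s)
ims=[]
for c in("scene","top"):
    p=manip.grab_frame(c);save(p,c+"0")
    for l in("tamper_mid","plate","masher_mid"):
        for d in manip.spot_point(p,l): X=w(p,d["location"]);print(c,l,round(d["score"],2),X.round(3),px(p,X))
E
```

```text
{'time': 0.0, 'joint_pos': array([ 1.20600887e+00,  5.33583670e-02,  1.61431464e+00,  2.94269440e-05,
        1.47599919e+00, -1.18999243e-01]), 'joint_vel': array([-0.00038512, -0.00079161,  0.0011786 , -0.00065797,  0.00195342,
       -0.00072932]), 'joint_efforts': array([ 8.87588158e-05, -3.93692207e+01, -3.70173597e+01, -1.87612051e-05,
        7.03830548e-03,  5.71309187e-06]), 'tool_pos': array([0.15185317, 0.60565777, 0.24704972]), 'tool_rot': array([-2.63288249e-04,  1.22586328e-01,  9.92457309e-01, -1.00599348e-03]), 'contact_force': array([ 0.73464217, -0.08759567,  0.06961406]), 'ft_torque': array([-0.02558225, -0.02718649,  0.00191511]), 'grasp_force': 0.0, 'gripper_width': 1.0012518068043785}
scene tamper_mid 0.78 [0.263 0.268 0.056] [398. 188.]
scene tamper_mid 0.69 [0.465 0.151 0.069] [334. 234.]
scene plate 0.68 [ 0.621 -0.127  0.056] [174. 265.]
scene plate 0.64 [ 0.496 -0.168  0.066] [183. 213.]
scene masher_mid 0.68 [ 0.496 -0.168  0.062] [184. 214.]
top tamper_mid 0.86 [0.466 0.144 0.066] [220. 226.]
top tamper_mid 0.74 [0.266 0.27  0.058] [143. 338.]
top plate 0.93 [ 0.628 -0.13   0.063] [372. 143.]
top masher_mid 0.75 [ 0.5   -0.163  0.067] [390. 212.]
```

View pics/scene0.png

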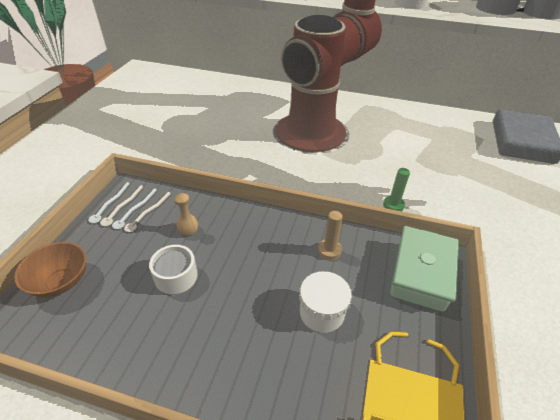

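View pics/top0.png

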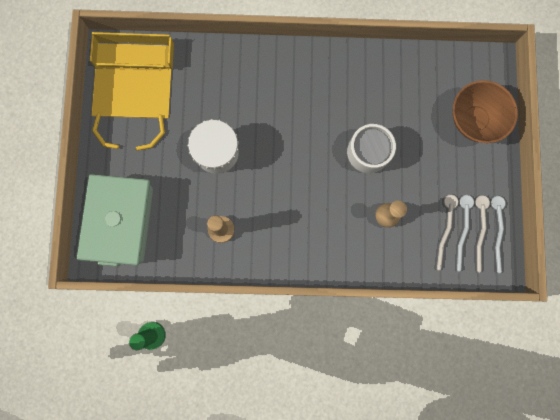

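The scene picture shows the tamper at about (334,234), the open pot at (174,268), the masher at (186,215), the capped pot at (325,302), and the green look-alike outside the drawer at (398,190). The top picture agrees, with the tamper at (220,228) and the plate at (373,147). Next I go above the tamper.

```bash
cat >> h.py <<'E'
def go(t):
    s=manip.state();q=s["tool_rot"];r=R.from_quat([q[1],q[2],q[3],q[0]])
    print("shift cm",(100*r.inv().apply(np.array(t)-s["tool_pos"])).round(2),"tcp",s["tool_pos"].round(4),"z",r.as_matrix()[:,2].round(4),"y",r.as_matrix()[:,1].round(3),"F",np.round(s["contact_force"],1),"w",round(s["gripper_width"],2),"t",round(s["time"],2))
E
python3 -c "
from h import *
go([.466,.147,.22])"
```

```text
shift cm [-41.62 -36.89   2.82] tcp [0.152  0.6061 0.2481] z [-1.e-04 -3.e-04 -1.e+00] y [ 0.243  0.97  -0.   ] F [ 0.4 -0.3 -0.7] w 1.0 t 0.4
```

>>> {"method": "apply_moves", "body": {"moves": [[[0,0,0],[-41.6,-36.9,2.8],-1],[[0,0,0],[-41.6,-36.9,2.8],-1],[[0,0,0],[-41.6,-36.9,2.8],-1],[[0,0,0],[-41.6,-36.9,2.8],-1],[[0,0,0],[-41.6,-36.9,2.8],-1],[[0,0,0],[-41.6,-36.9,2.8],-1],[[0,0,0],[-41.6,-36.9,2.8],-1],[[0,0,0],[-41.6,-36.9,2.8],-1],[[0,0,0],[-41.6,-36.9,2.8],-1],[[0,0,0],[-41.6,-36.9,2.8],-1],[[0,0,0],[-41.6,-36.9,2.8],-1],[[0,0,0],[-41.6,-36.9,2.8],-1],[[0,0,0],[-41.6,-36.9,2.8],-1],[[0,0,0],[-41.6,-36.9,2.8],-1],[[0,0,0],[-41.6,-36.9,2.8],-1]]}}

```text
time: 1.9
tool_pos: [0.4651, 0.1484, 0.2204]
tool_rot: [-0.0, 0.122, 0.993, 0.0]
contact_force: [-0.2, -0.4, -0.3]
gripper_width: 0.999
grasp_force: 0.0
```

```bash
python3 - <<'E'
from h import *
p=manip.grab_frame("wrist");save(p,"w1")
for d in manip.spot_point(p,"tamper_mid"): X=w(p,d["location"]);print(round(d["score"],2),X.round(4),px(p,X))
X=np.array([.466,.147,.067]);print(px(p,X),px(p,X+[0,0,.055]),px(p,X-[0,0,.055]))
go([.466,.147,.085])
E
```

```text
[281. 196.] [281. 215.] [281. 183.]
shift cm [-0.11 -0.11 13.54] tcp [0.4652 0.1483 0.2204] z [ 2.e-04  2.e-04 -1.e+00] y [0.241 0.971 0.   ] F [-0.1  1.3  0.3] w 1.0 t 2.0
```

View pics/w1.png

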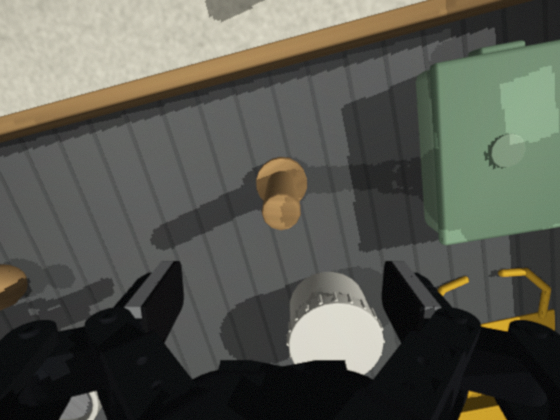

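The wrist picture shows the handle top at (282,212) and the foot at (281,182), within 3 px of where my estimate projects. I descend and grip.

>>> {"method": "apply_moves", "body": {"moves": [[[0,0,0],[0,-0.1,4],-1],[[0,0,0],[0,-0.1,8],-1],[[0,0,0],[0,-0.1,11],-1],[[0,0,0],[0,-0.1,13.5],-1],[[0,0,0],[0,-0.1,13.5],-1],[[0,0,0],[0,-0.1,13.5],-0.5],[[0,0,0],[0,-0.1,13.5],0],[[0,0,0],[0,-0.1,13.5],0.2],[[0,0,0],[0,-0.1,13.5],0.4],[[0,0,0],[0,-0.1,13.5],1],[[0,0,0],[0,-0.1,13.5],1],[[0,0,0],[0,-0.1,13.5],1],[[0,0,0],[0,-0.1,13.5],1],[[0,0,0],[0,-0.1,13.5],1]]}}

```text
time: 3.4
tool_pos: [0.4667, 0.1464, 0.0869]
tool_rot: [0.001, 0.123, 0.992, 0.001]
contact_force: [-0.5, 0.9, 6.2]
gripper_width: 0.312
grasp_force: 58.6
```

```bash
python3 - <<'E'
from h import *
go([.465,.147,.23])
E
```

```text
shift cm [  0.15   0.04 -14.31] tcp [0.4667 0.1464 0.0869] z [ 2.5e-03  7.0e-04 -1.0e+00] y [0.243 0.97  0.001] F [-0.5  0.9  6.2] w 0.31 t 3.4
```

>>> {"method": "apply_moves", "body": {"moves": [[[0,0,0],[0,0,-4],1],[[0,0,0],[0,0,-8],1],[[0,0,0],[0,0,-12],1],[[0,0,0],[0,0,-16],1],[[0,0,0],[-4,-3,-16],1],[[0,0,0],[-8,-6,-16],1],[[0,0,0],[-12,-8,-16],1],[[0,0,0],[-16,-9,-16],1],[[0,0,0],[-19,-9,-16],1],[[0,0,0],[-19,-9,-16],1],[[0,0,0],[-19,-9,-16],1],[[0,0,0],[-19,-9,-16],1]]}}

```text
time: 4.6
tool_pos: [0.627, 0.013, 0.2448]
tool_rot: [-0.001, 0.122, 0.992, 0.0]
contact_force: [0.5, -0.4, -0.9]
gripper_width: 0.311
grasp_force: 59.4
```

```bash
python3 - <<'E'
from h import *
p=manip.grab_frame("wrist");save(p,"w2")
t=manip.grab_frame("top");save(t,"t2")
for c,q in(("w",p),("t",t)):
  for l in("plate","tamper_mid"):
    for d in manip.spot_point(q,l): X=w(q,d["location"]);print(c,l,round(d["score"],2),X.round(4),px(q,X))
print(px(p,[.625,-.129,.057]))
# masks
import cv2
for q in (p,t):
  for d in manip.silhouettes(q,"plate")[:1]:
    m=d["pixels"].astype(np.uint8);cs=max(cv2.findContours(m,0,1)[0],key=cv2.contourArea);c=cv2.fitEllipse(cs);
    r=cv2.Rodrigues(np.array(q["rvec"],float))[0];v=r.T@np.linalg.inv(q["K"])@[*c[0],1];o=-r.T@np.array(q["tvec"],float).ravel()
    print(c,d["score"],(o+v*(.057-o[2])/v[2]).round(4))
go([.627,-.129,.2])
E
```

```text
w plate 0.89 [ 0.6218 -0.1324  0.0589] [136. 217.]
w tamper_mid 0.75 [0.6219 0.0117 0.2265] [277. 255.]
t plate 0.74 [ 0.6287 -0.1332  0.0621] [373. 143.]
t tamper_mid 0.73 [0.2622 0.2647 0.0557] [147. 340.]
[142. 219.]
((137.6316375732422, 216.32635498046875), (60.123435974121094, 71.53656005859375), 129.37155151367188) 0.85 [ 0.6218 -0.132   0.057 ]
((376.44903564453125, 147.48541259765625), (25.31715965270996, 37.18826675415039), 11.448960304260254) 0.96 [ 0.621 -0.14   0.057]
shift cm [ -3.38 -13.77   4.55] tcp [0.6277 0.0128 0.2455] z [ 3.e-04 -0.e+00 -1.e+00] y [0.243 0.97  0.   ] F [-0.2  0.6 -1.2] w 0.31 t 5.0
```

View pics/w2.png

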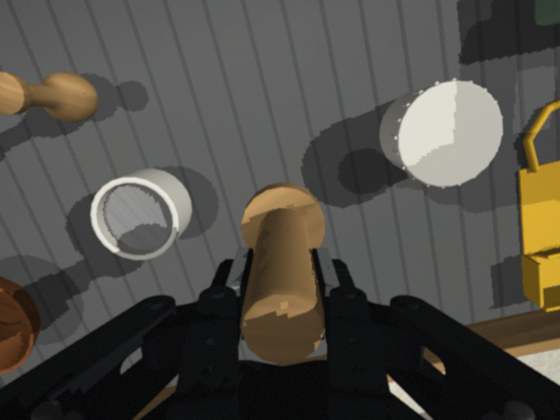

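The wrist picture shows the tamper held straight, with its foot around (284,222). The pot rim runs x 91–180, y 176–260, so it is centred near (135,218).

```bash
python3 - <<'E'
from h import *
p=manip.grab_frame("wrist")
g=manip.state()["tool_pos"]
hsv=cv2.cvtColor(p["image"],cv2.COLOR_RGB2HSV)
m=((hsv[...,1]<45)&(hsv[...,2]>135)).astype(np.uint8);m[:,200:]=0;m[:160]=0;m[280:]=0
def bp(q,c,z):
    r=cv2.Rodrigues(np.array(q["rvec"],float))[0];v=r.T@np.linalg.inv(q["K"])@[*c,1];o=-r.T@np.array(q["tvec"],float).ravel()
    return (o+v*(z-o[2])/v[2]).round(4)
print(bp(p,(135,218),.067), "foot bottom pred",px(p,[g[0],g[1],g[2]-.075]),"top of foot",px(p,[g[0],g[1],g[2]-.061]))
th=np.linspace(0,2*np.pi,60)
im=p["image"][:,:,::-1].copy()
def ring(c,r,z,col):
    for t in th:
        a=px(p,[c[0]+r*np.cos(t),c[1]+r*np.sin(t),z]).astype(int);cv2.circle(im,tuple(a.tolist()),1,col,-1)
ring((.622,-.132),.036,.067,(0,0,255));ring((.622,-.132),.042,.067,(255,0,0));ring((.622,-.132),.034,.057,(0,255,0))
ring(g,.025,g[2]-.061,(255,0,255));ring(g,.025,g[2]-.075,(255,255,0))
cv2.imwrite("pics/ov.png",cv2.resize(im[150:300,60:360],None,fx=2.6,fy=2.6))
E
```

```text
[ 0.622  -0.1305  0.067 ] foot bottom pred [283. 225.] top of foot [283. 232.]
```

View pics/ov.png

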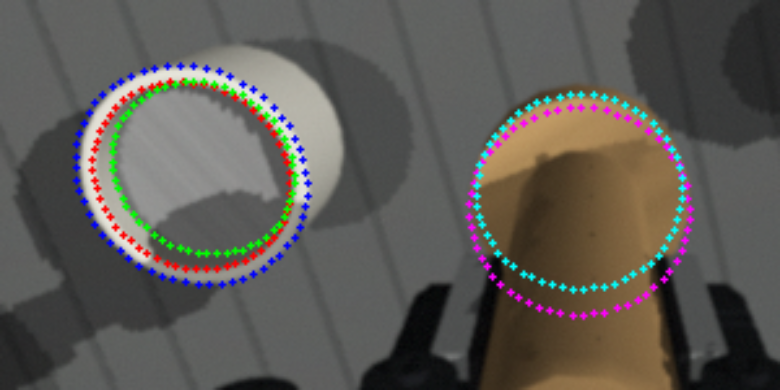

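The overlay fits the rim within about 1 mm. The foot sits about 2 mm toward the base from the TCP axis, so the TCP target is (0.624, -0.131).

>>> {"method": "apply_moves", "body": {"moves": [[[0,0,0],[-1,-4,0],1],[[0,0,0],[-2,-8,0],1],[[0,0,0],[-3,-12,0],1],[[0,0,0],[-3.1,-14,0],1],[[0,0,0],[-3.1,-14,0],1],[[0,0,0],[-3.1,-14,3],1],[[0,0,0],[-3.1,-14,6],1],[[0,0,0],[-3.1,-14,8],1],[[0,0,0],[-3.1,-14,9],1],[[0,0,0],[-3.1,-14,9],1],[[0,0,0],[-3.1,-14,9],1],[[0,0,0],[-3.1,-14,9],1]]}}

```text
time: 6.25
tool_pos: [0.6251, -0.1309, 0.1574]
tool_rot: [0.002, 0.122, 0.992, -0.0]
contact_force: [-0.8, 0.6, -1.3]
gripper_width: 0.308
grasp_force: 59.5
```

```bash
python3 - <<'E'
from h import *
p=manip.grab_frame("wrist");g=manip.state()["tool_pos"]
im=p["image"][:,:,::-1].copy()
th=np.linspace(0,2*np.pi,60)
def ring(c,r,z,col):
    for t in th:
        a=px(p,[c[0]+r*np.cos(t),c[1]+r*np.sin(t),z]).astype(int);cv2.circle(im,tuple(a.tolist()),1,col,-1)
ring((.622,-.131),.036,.067,(0,0,255));ring((.622,-.131),.042,.067,(255,0,0))
ring(g-[.002,0,0],.025,g[2]-.075,(255,255,0))
cv2.imwrite("pics/ov2.png",cv2.resize(im[120:330,160:420],None,fx=2.6,fy=2.6))
go([.624,-.131,.113])
E
```

```text
shift cm [ 0.11 -0.03  4.43] tcp [ 0.625  -0.1309  0.1573] z [ 0.003 -0.001 -1.   ] y [ 0.243  0.97  -0.   ] F [-0.1 -0.7 -1.4] w 0.31 t 6.3
```

View pics/ov2.png

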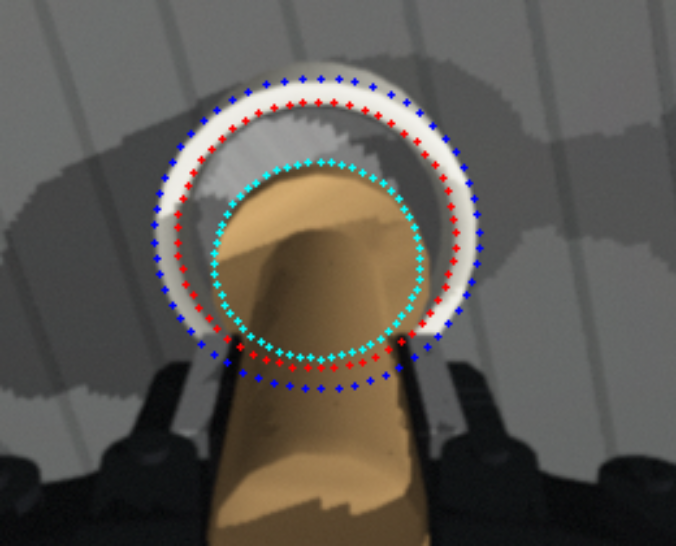

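The picture shows the foot inside the mouth, about 2.5 mm too far in +x and 1 mm in +y. I correct that and press gently.

>>> {"method": "apply_moves", "body": {"moves": [[[0,0,0],[0.2,-0.15,0.5],1],[[0,0,0],[0.2,-0.15,1],1],[[0,0,0],[0.2,-0.15,1.5],1],[[0,0,0],[0.2,-0.15,2],1],[[0,0,0],[0.2,-0.15,2.4],1],[[0,0,0],[0.2,-0.15,2.8],1],[[0,0,0],[0.2,-0.15,3.2],1],[[0,0,0],[0.2,-0.15,3.6],1],[[0,0,0],[0.2,-0.15,3.9],1],[[0,0,0],[0.2,-0.15,4.1],1],[[0,0,0],[0.2,-0.15,4.2],1],[[0,0,0],[0.2,-0.15,4.2],1],[[0,0,0],[0.2,-0.15,4.2],1]]}}

```text
time: 7.6
tool_pos: [0.6218, -0.1318, 0.1146]
tool_rot: [0.0, 0.123, 0.992, -0.0]
contact_force: [-4.1, 0.4, 7.7]
gripper_width: 0.313
grasp_force: 60.0
```

>>> {"method": "apply_moves", "body": {"moves": [[[0,0,0],[0,0,0.15],1],[[0,0,0],[0,0,0.3],1],[[0,0,0],[0,0,0.4],1],[[0,0,0],[0,0,0.4],1],[[0,0,0],[0,0,0.4],1]]}}

```text
time: 8.1
tool_pos: [0.6224, -0.132, 0.1136]
tool_rot: [0.0, 0.122, 0.992, -0.0]
contact_force: [-9.2, 2.2, 19.3]
gripper_width: 0.315
grasp_force: 61.3
```

```bash
python3 - <<'E'
from h import *
go([.624,-.131,.113]);print(manip.state()["ft_torque"])
p=manip.grab_frame("scene");save(p,"s3")
c=px(p,[.622,-.131,.1]).astype(int)
cv2.imwrite("pics/s3c.png",cv2.resize(p["image"][max(c[1]-90,0):c[1]+60,max(c[0]-100,0):c[0]+100,::-1],None,fx=4,fy=4,interpolation=2))
E
```

```text
shift cm [-0.13  0.13  0.06] tcp [ 0.6224 -0.132   0.1136] z [ 9.e-04 -6.e-04 -1.e+00] y [ 0.243  0.97  -0.   ] F [-9.2  2.2 19.3] w 0.31 t 8.1
[ 0.57332873  1.97005706 -0.01777783]
```

View pics/s3c.png

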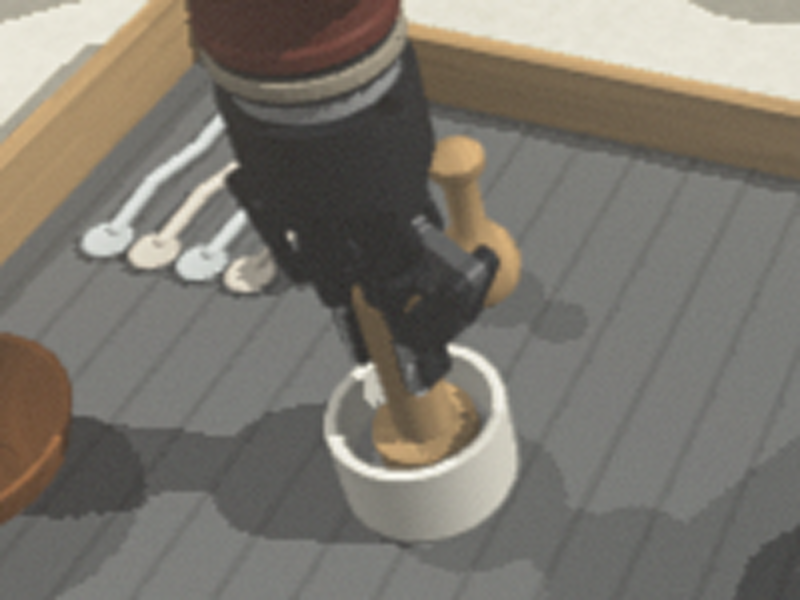

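Force jumped to 19 N over the last 1 mm, so the hard stop is reached. The picture shows the foot inside the pot near (425,425) of the crop, and the handle may be leaning. I check it with a model overlay.

```bash
cat >> h.py <<'E'
def tamper(p,im,foot,ax):
    ax=np.array(ax,float)/np.linalg.norm(ax);u=np.cross(ax,[0,1,0]);u/=np.linalg.norm(u);v=np.cross(ax,u)
    for h,r,col in((0,.025,(255,0,0)),(.014,.025,(255,255,0)),(.014,.014,(0,0,255)),(.04,.014,(0,0,255)),(.11,.014,(0,255,0))):
        P=np.array([foot+h*ax+r*(np.cos(t)*u+np.sin(t)*v) for t in np.linspace(0,2*np.pi,60)])
        a=cv2.projectPoints(P,np.array(p["rvec"],float),np.array(p["tvec"],float),np.array(p["K"]),None)[0].round(2)*S
        cv2.polylines(im,[a.astype(np.int32)],True,col,1)
S=4
def view(p,foot,ax,win,rings=True):
    im=cv2.resize(p["image"][:,:,::-1],None,fx=S,fy=S,interpolation=2);tamper(p,im,np.array(foot),ax)
    x,y,a,b=[S*int(k) for k in win];return im[y:y+b,x:x+a]
E
python3 - <<'E'
from h import *
g=manip.state()["tool_pos"]
a=manip.grab_frame("scene");b=manip.grab_frame("wrist")
f=[g[0],g[1],g[2]-.075]
c=px(a,f).astype(int)
A=view(a,f,[0,0,1],(c[0]-45,c[1]-65,90,100))
B=cv2.resize(view(b,f,[0,0,1],(180,120,200,240)),None,fx=.5,fy=.5)
h=max(A.shape[0],B.shape[0]);pad=lambda x:np.vstack([x,np.zeros((h-x.shape[0],x.shape[1],3),np.uint8)])
cv2.imwrite("pics/ov3.png",np.hstack([pad(A),pad(B)]))
E
```

```text
(no output)
```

View pics/ov3.png

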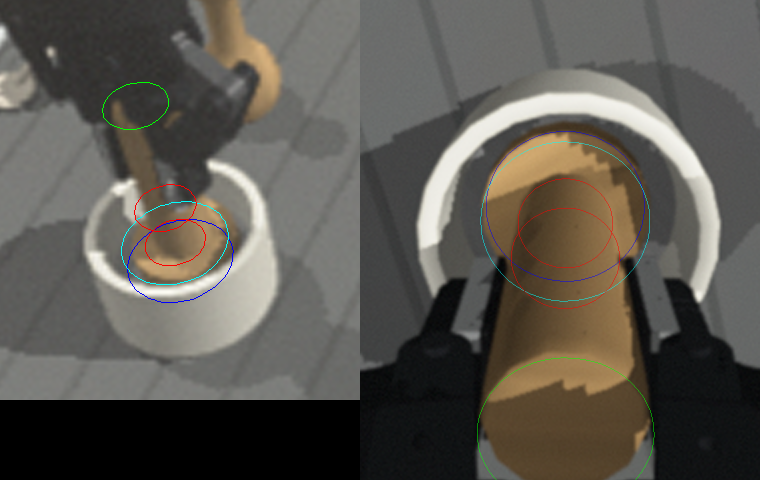

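The overlays show the foot about 3–4 mm toward the base relative to the top of the handle, which is a tilt of about 0.04 rad. That is well within tolerance, and the foot is bottomed near the plate centre. I hold with slightly more depth.

>>> {"method": "apply_moves", "body": {"moves": [[[0,0,0],[0,0,0.1],1],[[0,0,0],[0,0,0.1],1],[[0,0,0],[0,0,0.1],1],[[0,0,0],[0,0,0.1],1],[[0,0,0],[0,0,0.1],1],[[0,0,0],[0,0,0.1],1],[[0,0,0],[0,0,0.1],1],[[0,0,0],[0,0,0.1],1],[[0,0,0],[0,0,0.1],1],[[0,0,0],[0,0,0.1],1],[[0,0,0],[0,0,0.1],1],[[0,0,0],[0,0,0.1],1],[[0,0,0],[0,0,0.1],1],[[0,0,0],[0,0,0.1],1],[[0,0,0],[0,0,0.1],1]]}}

```text
time: 9.75
tool_pos: [0.6226, -0.132, 0.1135]
tool_rot: [0.001, 0.122, 0.992, -0.0]
contact_force: [-9.8, 2.1, 21.2]
gripper_width: 0.31
grasp_force: 61.6
```

>>> {"method": "apply_moves", "body": {"moves": [[[0,0,0],[0,0,-1],1],[[0,0,0],[0,0,-2.5],1],[[0,0,0],[0,0,-5],1],[[0,0,0],[0,0,-8],1],[[0,0,0],[0,0,-11],1],[[0,0,0],[0,0,-11],1],[[0,0,0],[3,3,-11],1],[[0,0,0],[6,6,-11],1],[[0,0,0],[9,9,-11],1],[[0,0,0],[12,11.8,-11],1],[[0,0,0],[15.6,11.8,-11],1],[[0,0,0],[15.6,11.8,-11],1],[[0,0,0],[15.6,11.8,-11],1],[[0,0,0],[15.6,11.8,-11],1]]}}

```text
time: 11.15
tool_pos: [0.4997, 0.0203, 0.2181]
tool_rot: [0.0, 0.123, 0.992, -0.0]
contact_force: [-0.0, -0.7, -1.8]
gripper_width: 0.314
grasp_force: 59.7
```

```bash
python3 - <<'E'
from h import *
g=manip.state()["tool_pos"];go([.5,.02,.089])
a=manip.grab_frame("scene");b=manip.grab_frame("wrist")
for d in manip.spot_point(a,"plate")+manip.spot_point(b,"plate"): print(round(d["score"],2))
f=[g[0],g[1],g[2]-.075]
c=px(a,f).astype(int)
A=view(a,f,[0,0,1],(c[0]-45,c[1]-65,90,100))
B=cv2.resize(view(b,f,[0,0,1],(180,120,200,240)),None,fx=.5,fy=.5)
h=max(A.shape[0],B.shape[0]);pad=lambda x:np.vstack([x,np.zeros((h-x.shape[0],x.shape[1],3),np.uint8)])
cv2.imwrite("pics/ov4.png",np.hstack([pad(A),pad(B)]))
E
```

```text
shift cm [-0.03 -0.02 12.91] tcp [0.4997 0.0203 0.2181] z [ 5.e-04 -1.e-04 -1.e+00] y [0.244 0.97  0.   ] F [-0.  -0.7 -1.8] w 0.31 t 11.15
0.81
0.69
```

View pics/ov4.png

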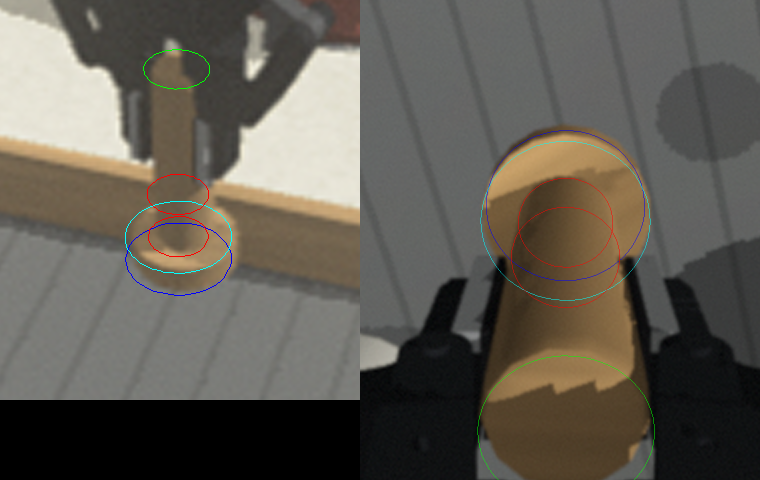

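The tamper is still nearly straight in the grip and the plate is visible again. I lower it to the matting.

>>> {"method": "apply_moves", "body": {"moves": [[[0,0,0],[0,0,4],1],[[0,0,0],[0,0,8],1],[[0,0,0],[0,0,11],1],[[0,0,0],[0,0,12.4],1],[[0,0,0],[0,0,12.8],1],[[0,0,0],[0,0,13.1],1],[[0,0,0],[0,0,13.2],1],[[0,0,0],[0,0,13.2],1],[[0,0,0],[0,0,13.2],1]]}}

```text
time: 12.25
tool_pos: [0.4999, 0.0206, 0.0876]
tool_rot: [0.001, 0.123, 0.992, 0.0]
contact_force: [-0.6, 0.1, -0.8]
gripper_width: 0.311
grasp_force: 59.7
```

Force is still about zero, so I go a little lower.

>>> {"method": "apply_moves", "body": {"moves": [[[0,0,0],[0,0,0.1],1],[[0,0,0],[0,0,0.2],1],[[0,0,0],[0,0,0.2],1],[[0,0,0],[0,0,0.2],1]]}}

```text
time: 12.65
tool_pos: [0.5002, 0.0206, 0.0869]
tool_rot: [0.001, 0.123, 0.992, -0.0]
contact_force: [-4.3, 1.6, 9.6]
gripper_width: 0.311
grasp_force: 60.8
```

>>> {"method": "apply_moves", "body": {"moves": [[[0,0,0],[0,0,-0.05],0.35],[[0,0,0],[0,0,-0.05],0.3],[[0,0,0],[0,0,-0.05],0.2],[[0,0,0],[0,0,-0.05],0],[[0,0,0],[0,0,-0.05],-0.5],[[0,0,0],[0,0,-0.05],-1],[[0,0,0],[0,0,-0.05],-1],[[0,0,0],[0,0,-0.05],-1],[[0,0,0],[0,0,-0.05],-1],[[0,0,0],[0,0,-2],-1],[[0,0,0],[0,0,-5],-1],[[0,0,0],[0,0,-9],-1],[[0,0,0],[0,0,-14],-1],[[0,0,0],[0,0,-18],-1],[[0,0,0],[0,0,-18],-1],[[0,0,0],[0,0,-18],-1],[[0,0,0],[0,0,-18],-1]]}}

```text
time: 14.35
tool_pos: [0.4983, 0.0208, 0.2626]
tool_rot: [-0.001, 0.123, 0.992, -0.0]
contact_force: [0.4, -0.5, -0.2]
gripper_width: 1.001
grasp_force: 0.0
```

```bash
python3 - <<'E'
from h import *
a=manip.grab_frame("scene")
for l in("tamper_mid","plate","masher_mid"):
    for d in manip.spot_point(a,l): print(l,round(d["score"],2),w(a,d["location"]).round(3))
cv2.imwrite("pics/s5.png",cv2.resize(a["image"][150:330,130:370,::-1],None,fx=3,fy=3))
E
```

```text
tamper_mid 0.95 [0.493 0.025 0.067]
tamper_mid 0.68 [0.264 0.266 0.057]
plate 0.58 [ 0.623 -0.129  0.056]
masher_mid 0.67 [ 0.493 -0.163  0.064]
```

View pics/s5.png

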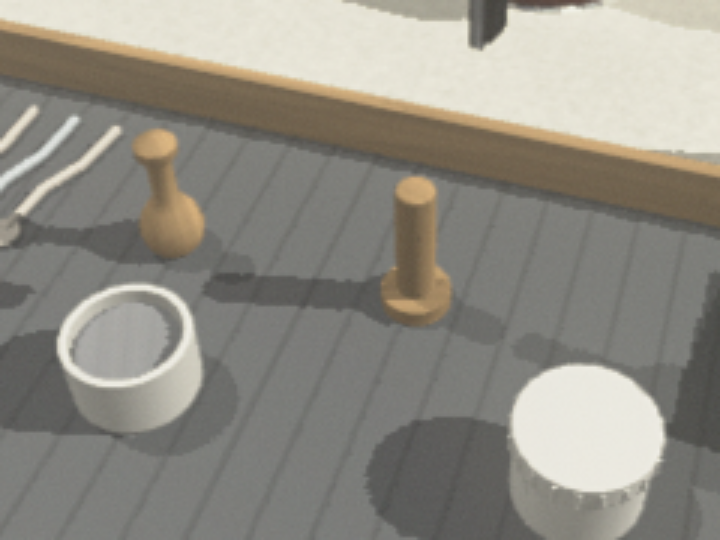

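The tamper stands upright at (415,250) of the crop. The plate is back up at (125,340), and the masher is unmoved at (170,195).

```bash
python3 -c "
from plant import manip
print(manip.job_done())"
```

```text
the job is handed in; nothing more can be done
None
```

I pressed the plate to its hard stop with the tamper and held it there for over a second. The plate is back up, the tamper stands upright on the matting at about (0.50, 0.02), the masher is where it was, and the job is handed in; the hand-in returned no verdict.

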